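# Set the roaster to cooling

## Robot

A 6-joint arm with a two-finger parallel gripper is mounted at the origin on the work surface. World frame = base frame: x ahead of the robot, y to its left, z up, the work surface at z = 0. Lengths are in m, angles in rad, forces in N, time in s.
With the tool pointing down it reaches from about 0.375 to 0.925 m from the base axis. Payload 5.7 kg.
Tool frame: the origin (TCP) lies midway between the tips of the shut fingers; the grasp point (between the pads) lies 19 mm behind it; z points along the fingers, y is the line along which they close (so a half turn about z gives the same grasp; the last joint's range is limited). The gripper opens to 88 mm and grips with 3 to 60 N. Pads are 20 mm wide; open, the fingers measure 115 mm over their backs; the gripper's body (75 mm by 178 mm) begins 61 mm behind the grasp point.
Start: joints at [1.037, 0.359, 1.51, -0, 1.272, -0.115], TCP at [0.244, 0.548, 0.223] pointing down, gripper open.
Joint ranges: [-2.97, 2.97], [-1.01, 2.36], [0.21, 2.38], [-0.96, 4.11], [0.2, 2.71], [-2.98, 2.98]. Speed limits (rad/s): [2.39, 2.39, 3.14, 3.14, 3.14, 3.14].

## Interface

Orientations are given as a unit quaternion [x, y, z, w].
In Python, from bench import move_ptp, servo_line, goto_joints, move_gripper, sleep, inverse_kinematics, capture, PlanningError, close_job, spot_in, silhouettes, current_clock, current_joint_pos, current_qvel, current_joint_torque, current_position, current_orientation, current_force, current_torque, current_finger_gap, current_grip_force gives the robot as it stands. Calls block until the motion is done:
- move_ptp(position, orientation): joint-space move of the TCP to a pose.
- servo_line(position, orientation=None, rate=0.15, contact_N=None): straight line of the TCP; orientation=None keeps the orientation; rate is the mean speed in m/s. With contact_N (N) it stops when the force on the tool has changed by that much, and returns True; else False.
- goto_joints(angles): joint-space move.
- move_gripper(opening): finger opening in m; the grip force is fixed at half the most; returns when the fingers have stopped.
- sleep(seconds).
- inverse_kinematics(position, orientation): joint angles nearest the present ones, or None.
- capture(name): name is "scene" or "top" or "wrist"; returns a dict with "image" (384x512x3 uint8, blue, green, red), "range_z" (384x512 float32, m along the optical axis (not along the pixel's ray), 0 where there is no reading), "intrinsics" (3x3 intrinsics, pixels), "k1" (the pictures are not rectified: a ray, as slopes to the right and down, at radius r is drawn at 1 + k1 r^2 times it, then the intrinsics apply), "R" (3x3) and "t" (3): a world point X has camera coordinates R X + t. Camera axes: x right, y down, z forward; pixel columns grow to the right and rows downward; lengths in m; the calibration is good to about 2 mm. A picture is of the moment at which its call begins.
A pose or a line that the arm cannot do raises PlanningError and nothing moves.
- close_job(): hands the job in; it is judged then, once.
Trained networks look in the newest picture that a camera, given by its name, has taken for a name from the list of things; names that differ only in an ending like _2 or _b are one class to them, and where a whole thing is asked for, a point or a joint stands for the part that bears it (a point fixed in the world has none). Each returns a list of dicts, best first, with "conf" (0 to 1); they miss things now and then, are a little off and sometimes report something else, mostly with a low value. They report only what shows in the picture. A call takes as long as a camera call. They do not tell look-alikes from the thing itself.
- spot_in(camera, query): "xy" ([column, row] in pixels, amid what is visible of it).
- silhouettes(camera, query): "region" (384x512 bool, what is visible of it) and "xy" ([column, row] in pixels, amid what is visible of it).
Readings, each from a call of its own:
- current_clock(): time.
- current_joint_pos(): joint angles.
- current_qvel(): joint speeds.
- current_joint_torque(): joint torques, N m.
- current_position(): TCP position.
- current_orientation(): TCP orientation.
- current_force(): force on the tool from outside, world axes, zero at the start.
- current_torque(): the same for the moment, N m.
- current_finger_gap(): finger opening in m.
- current_grip_force(): force on a finger pad.
Only numpy, scipy, OpenCV 4.12 (cv2) and the standard library are available. Lean on these libraries where they do the work, as an engineer would, in place of code of your own. Each camera call takes 0.05 s, during which the arm holds its last target. There are 200 camera calls.

## Task

Set the roaster to cooling: with your fingertips push the wooden-handled airflow lever from its shut stop past the first detent, all the way home to the second stop, and only then press the push button on the small grey box fully in and let it spring back. Push only: do not pinch the lever's wooden paddle between the fingers, and leave the tin, the cup and the trier where they are.

Things in the scene. Friction and masses are not known exactly. Their poses are not given: they have to be found in the camera images.
- damper: Airflow damper box fixed to the bench: dark steel box 200 (x) x 240 (y) x 80 mm high, grey top, a round duct stub on its far (+x) face and a gauge in its near (-x) face. Origin: centre of its underside; z up; at yaw 0 its near face looks to the robot. Two steel stop pins (10 mm thick, up to 106 mm above the bench) stand 75 mm from the pivot, 0.15 rad beyond either end of the lever's swing.
- pivot (a point): Vertical pivot axis of the lever, 30 mm to +x of the box's centre (box frame), 95 mm above the bench. A detent spring holds the lever at each stop and at the first detent: pushed at the paddle it resists by up to about 6 N just after leaving the shut stop and about 7 N just after leaving the first detent; past about 1.0 rad it snaps on to the second stop. Let go between 0.3 and 0.85 it slips back to the first detent.
- lever (a joint): Swing of the airflow lever, rad: 0 = shut stop (it starts within 0.02 of it), about 0.55 (0.5 to 0.62) = first detent (half open), 1.2 = second stop (full open). It grows clockwise seen from above: in the box frame the lever points at angle pi + 0.6 - joint (counter-clockwise from box +x), so it sweeps from the robot's right (-y) to its left (+y) along the side nearer the robot.
- paddle (a point): Centre of the upright flat wooden paddle at the lever's end, 120 mm from the pivot, 129 mm above the bench: 34 mm along the lever, 16 mm thick along its travel, 60 mm high, top 155 mm above the bench. It stands on a flat steel bar, 14 mm wide, 91 to 99 mm above the bench. Axes: x out along the lever, z up, travel towards -y. Fingers bearing on both its broad sides at once count as a pinch.
- button_top (a point): Centre of the top face of the stirrer's round steel push button (26 mm across), in a black collar on a grey box 90 x 90 x 50 mm fixed to the bench to the left or right of the damper box. Pressed straight down.
- button (a joint): Travel of the push button, m: 0 = out, 0.006 = fully in. Springs back out; fully in takes about 5 N.
- tin_mid (a point): Bystander: centre of an upright closed grey steel tin with a label band, 70 mm across, 100 mm high, standing loose on the bench.
- cup_mid (a point): Bystander: centre of a steel sample cup, 72 mm across the rim, 65 mm high, standing loose on the bench.
- trier_mid (a point): Bystander: middle of a sample trier lying loose on the bench: steel trough and turned wooden handle, 200 mm long along its x, 26 mm thick.
Mind the look-alikes: they are no part of the job. What is shaped like the part that bears button_top but pink is not meant.

How it is judged:
By the outcome, as a careful person would: the job done as asked, in the order asked, and still so for the second after the job is handed in, with the robot touching nothing.
It also fails if it takes over 48 s, if anything falls off the work surface, if the arm or the gripper's body presses on something with over 40 N, if the wrist force passes 120 N, or if a joint passes its speed limit or range.

## Working session

There is one attempt and no reset: what is moved stays moved. The work goes in short steps, each a Python script; the robot and the scene stay as the last script left them, time stands still between calls to the robot, and variables do not carry over. Pictures are saved under pics/ and viewed, at most 10 in all, crops included, and the job is handed in when it is done.

```bash
mkdir -p pics; cat > h.py <<'E'
import numpy as np, cv2
from bench import *
def pts(c):
    K=np.array(c["intrinsics"]);h,w=c["range_z"].shape
    u,v=np.meshgrid(np.arange(w),np.arange(h))
    xd=(u-K[0,2])/K[0,0];yd=(v-K[1,2])/K[1,1];x,y=xd.copy(),yd.copy()
    for _ in range(10):
        s=1+c["k1"]*(x*x+y*y);x=xd/s;y=yd/s
    z=c["range_z"];P=np.stack([x*z,y*z,z],-1)
    W=(P-np.array(c["t"]))@np.array(c["R"]);W[z==0]=np.nan
    return W
E
python3 - <<'E'
from h import *
ims=[]
for n in("top","scene"):
    c=capture(n);W=pts(c);ims.append(c["image"]);np.savez(n+".npz",W=W,im=c["image"])
    for q in("damper","paddle","button_top","tin_mid","cup_mid","trier_mid"):
        for d in silhouettes(n,q)[:3]:
            r=d["region"];p=W[r];p=p[~np.isnan(p[:,0])]
            print(n,q,round(d["conf"],2),np.round(d["xy"]),np.round(np.median(p,0),3),np.round(np.percentile(p,[2,98],axis=0),3).tolist(),np.round(c["image"][r].mean(0)) )
cv2.imwrite("pics/a.png",ims[0]);cv2.imwrite("pics/b.png",ims[1]);print(current_clock())
E
```

```text
top damper 0.91 [287. 156.] [ 0.603 -0.022  0.083] [[0.499, -0.134, 0.031], [0.779, 0.09, 0.108]] [97. 99. 95.]
top paddle 0.49 [302. 163.] [ 0.569 -0.066  0.103] [[0.515, -0.103, 0.08], [0.638, -0.015, 0.159]] [84. 89. 96.]
top button_top 0.4 [182. 200.] [0.452 0.316 0.073] [[0.443, 0.308, 0.068], [0.46, 0.325, 0.077]] [123. 121. 117.]
top button_top 0.38 [133. 254.] [0.28  0.463 0.072] [[0.27, 0.452, 0.066], [0.289, 0.477, 0.079]] [100.  81. 154.]
top tin_mid 0.78 [374. 192.] [ 0.483 -0.302  0.099] [[0.457, -0.34, 0.024], [0.516, -0.277, 0.107]] [127. 133. 130.]
top cup_mid 0.59 [384. 135.] [ 0.702 -0.352  0.037] [[0.661, -0.377, 0.002], [0.724, -0.313, 0.07]] [66. 66. 64.]
top trier_mid 0.91 [187. 134.] [0.69  0.327 0.017] [[0.607, 0.31, -0.002], [0.794, 0.344, 0.03]] [ 77.  91. 102.]
scene damper 0.73 [205. 242.] [ 0.663 -0.007  0.082] [[0.513, -0.134, 0.007], [0.792, 0.098, 0.106]] [133. 132. 129.]
scene paddle 0.58 [202. 211.] [ 0.573 -0.061  0.104] [[0.524, -0.097, 0.085], [0.644, -0.009, 0.157]] [118. 125. 139.]
scene button_top 0.65 [346. 229.] [0.462 0.32  0.072] [[0.45, 0.311, 0.067], [0.467, 0.327, 0.074]] [171. 164. 161.]
scene button_top 0.45 [346. 191.] [0.294 0.288 0.072] [[0.256, 0.276, 0.053], [0.303, 0.3, 0.075]] [140. 115. 200.]
scene tin_mid 0.81 [146. 189.] [ 0.512 -0.295  0.071] [[0.468, -0.335, 0.005], [0.528, -0.276, 0.103]] [137. 140. 141.]
scene cup_mid 0.75 [ 97. 230.] [ 0.699 -0.341  0.045] [[0.663, -0.378, 0.004], [0.728, -0.311, 0.067]] [98. 96. 95.]
scene cup_mid 0.52 [206. 239.] [ 0.664 -0.006  0.082] [[0.517, -0.132, 0.011], [0.792, 0.098, 0.106]] [134. 132. 129.]
scene trier_mid 0.85 [331. 314.] [0.708 0.33  0.015] [[0.614, 0.311, 0.001], [0.801, 0.345, 0.026]] [128. 141. 154.]
0.7
```

View pics/a.png

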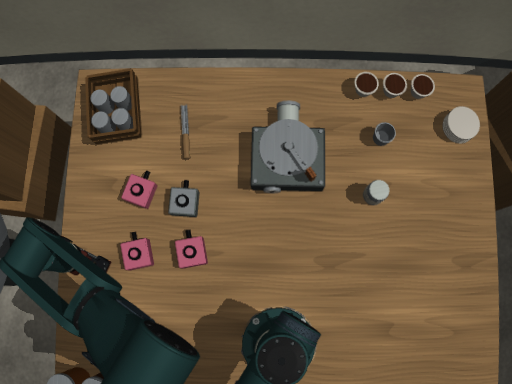

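View pics/b.png

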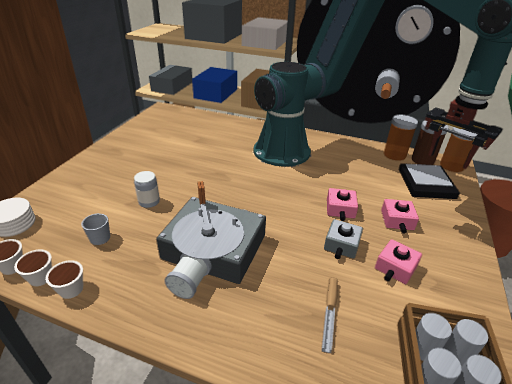

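The top view shows the damper box at about (288,158). Its pivot is at (287,147) and the wooden paddle at (311,173), on the shut side. The grey button box is at (183,200), and the other three boxes are pink.

```bash
python3 - <<'E'
from h import *
for n in("top","scene"):
    d=np.load(n+".npz");W=d["W"];x,y,z=W[...,0],W[...,1],W[...,2]
    reg=(x>.44)&(x<.85)&(y>-.2)&(y<.16)
    m=reg&(z>.07)&(z<.089);p=W[m][:,:2]
    r=cv2.minAreaRect((p*1000).astype(np.float32));print(n,"box",r)
    m=reg&(z>.125);p=W[m];print("paddle",len(p),p.mean(0),p.min(0),p.max(0))
    t=p[p[:,2]>.148];print("top",len(t),t.mean(0) if len(t) else 0, cv2.minAreaRect((t[:,:2]*1000).astype(np.float32)) if len(t) else 0)
    m=(abs(x-.456)<.08)&(abs(y-.318)<.08)&(z>.04)&(z<.056);p=W[m][:,:2];print("gbox",cv2.minAreaRect((p*1000).astype(np.float32)))
    m=(abs(x-.456)<.05)&(abs(y-.318)<.05)&(z>.06);p=W[m];print("btn",p.mean(0),p.min(0),p.max(0))
for y in (0,.1): print(inverse_kinematics([.5,y,.2],[1,0,0,0]))
q=current_orientation();print(q,current_position())
E
```

```text
top box ((641.3050537109375, -22.09406280517578), (236.60464477539062, 304.61993408203125), 89.41944885253906)
paddle 79 [ 0.52886376 -0.08940643  0.15028793] [ 0.51396553 -0.10321771  0.12578866] [ 0.54657637 -0.07570755  0.16216108]
top 59 [ 0.53022353 -0.0900886   0.15513432] ((529.7379150390625, -90.6132583618164), (33.5054931640625, 16.870555877685547), 26.298492431640625)
gbox ((453.69439697265625, 317.805908203125), (92.42500305175781, 91.29596710205078), 85.82022094726562)
btn [0.45280853 0.31670183 0.06775158] [0.42590876 0.28852153 0.06003916] [0.47522793 0.34404301 0.08033744]
scene box ((641.746337890625, -21.90704345703125), (240.14993286132812, 302.68902587890625), 89.4961166381836)
paddle 98 [ 0.53948549 -0.08526853  0.14666308] [ 0.51803773 -0.10348254  0.12521095] [ 0.55034419 -0.07381636  0.15878145]
top 54 [ 0.53525693 -0.08755819  0.15507608] ((532.8966064453125, -88.99713134765625), (35.88611602783203, 16.200355529785156), 33.81760025024414)
gbox ((456.4844970703125, 318.1929931640625), (90.7933120727539, 91.1131591796875), 86.98522186279297)
btn [0.46020525 0.31831174 0.06709775] [0.43956196 0.29736456 0.06001646] [0.475057   0.33813756 0.07501185]
[-1.38239880e-01  2.39149375e-01  1.75053503e+00 -4.44089210e-16
  1.15190825e+00  1.43255645e+00]
[ 6.18569334e-02  2.53218675e-01  1.73050140e+00 -4.44089210e-16
  1.15787258e+00  1.63265326e+00]
[ 2.07874687e-01  9.78155465e-01  5.27045927e-07 -9.89851884e-06] [0.24400519 0.54813891 0.22267445]
```

```bash
cat >> h.py <<'E'
PV=np.array([.6305,-.022])
def quat(a): # tool down, tool x at world angle a
    return [np.cos(a/2),np.sin(a/2),0,0]
def fing(j,back,z,r=.118):
    phi=np.pi+.6-j;tr=np.array([np.sin(phi),-np.cos(phi)])
    p=PV+r*np.array([np.cos(phi),np.sin(phi)])-back*tr
    return [*p,z],quat(np.arctan2(tr[1],tr[0]))
E
python3 - <<'E'
from h import *
move_gripper(0)
p,q=fing(0,.045,.25);move_ptp(p,q)
p,_=fing(0,.045,.118);print(servo_line(p,rate=.12,contact_N=8),current_position(),current_force())
c=capture("wrist");cv2.imwrite("pics/c.png",c["image"])
p,_=fing(0,.008,.118);print(servo_line(p,rate=.03,contact_N=2.5),current_position(),current_force())
phi=np.pi+.6;tr=np.array([np.sin(phi),-np.cos(phi)])
print("back",-(np.array(current_position())[:2]-PV)@tr,current_joint_pos(),current_clock())
c=capture("top");cv2.imwrite("pics/d.png",cv2.resize(c["image"][100:230,220:360],None,fx=4,fy=4))
E
```

```text
False [ 0.55914418 -0.12595602  0.11871588] [ 0.34494283 -0.56944267  1.02850321]
True [ 0.54293076 -0.10319062  0.1179126 ] [ 1.38550955 -2.33202792  1.18892469]
back 0.0175642038362358 [-3.12307442e-01  4.09123926e-01  1.72991226e+00 -8.73470782e-04
  1.00204462e+00 -9.12527815e-01] 6.85
```

View pics/c.png

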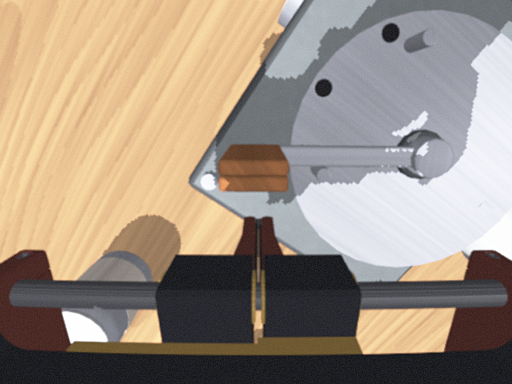

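The wrist view shows the shut fingers at (258,225), centred behind the paddle at (253,168). Contact came where the model predicted, so I'll push along the arc.

```bash
python3 - <<'E'
from h import *
for j in np.arange(.12,1.17,.115):
    p,q=fing(j,.0176,.118)
    s=servo_line(p,q,rate=.06,contact_N=25)
    f=np.array(current_force());print(round(j,2),s,f.round(1),round(current_clock(),2))
    if s: break
c=capture("top");cv2.imwrite("pics/e.png",cv2.resize(c["image"][100:230,220:360],None,fx=4,fy=4))
E
```

```text
0.12 False [ 0.7 -2.1  0.6] 7.28
0.24 False [ 0.9  0.3 -0.1] 7.66
0.35 False [-0.9 -0.3  0.8] 8.03
0.46 False [-0.2  0.2  0.1] 8.41
0.58 False [-0.3 -0.5 -0.2] 8.78
0.7 False [-0.1 -3.   2. ] 9.16
0.81 False [-0.5 -2.1  1.7] 9.53
0.92 False [ 0.6 -0.7 -0.5] 9.91
1.04 False [-0.2 -0.3 -0.2] 10.28
1.15 False [ 0.3  0.1 -0.1] 10.66
```

View pics/e.png

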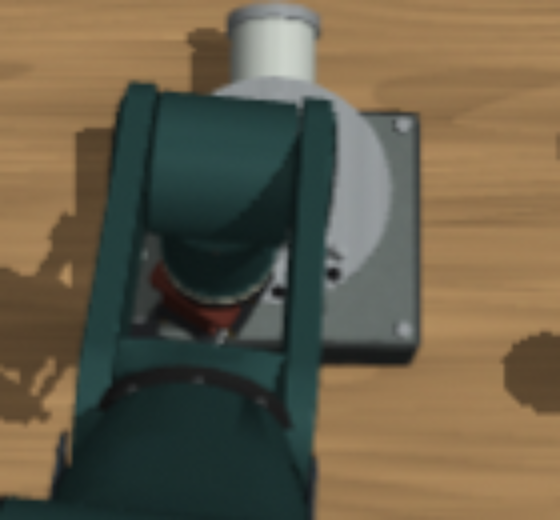

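The top view is blocked by the arm. I'll back off, rise and check the lever, then hover over the button for a close look.

```bash
python3 - <<'E'
from h import *
p,q=fing(1.15,.04,.118);servo_line(p,rate=.1)
p[2]=.25;servo_line(p,rate=.2)
w=capture("wrist");W=pts(w);m=(W[...,2]>.148)&(W[...,2]<.165)&(W[...,0]>.45)&(W[...,0]<.65)&(abs(W[...,1])<.15)
t=W[m].mean(0);d=t[:2]-PV;print("paddle",t,"joint",(np.pi+.6-np.arctan2(d[1],d[0]))%(2*np.pi),np.hypot(*d),m.sum())
move_ptp([.44,.318,.2],quat(np.pi/2))
c=capture("top");W=pts(c)
m=(W[...,2]>.148)&(W[...,2]<.165)&(W[...,0]>.45)&(W[...,0]<.65)&(abs(W[...,1])<.12)
t=W[m].mean(0);d=t[:2]-PV;print("paddle",t,"joint",(np.pi+.6-np.arctan2(d[1],d[0]))%(2*np.pi),np.hypot(*d),m.sum())
v=capture("wrist");cv2.imwrite("pics/g.png",v["image"])
cv2.imwrite("pics/f.png",cv2.resize(c["image"][100:230,160:360],None,fx=4,fy=4))
V=pts(v)
for s in silhouettes("wrist","button_top"):
    r=V[s["region"]];r=r[~np.isnan(r[:,0])];print(s["conf"],s["xy"],np.median(r,0),r.min(0),r.max(0))
z=V[...,2];near=np.hypot(V[...,0]-.456,V[...,1]-.318)<.055
for a,b in((.044,.056),(.056,.064),(.064,.07),(.07,.08)):
    p=V[near&(z>a)&(z<b)]
    if len(p)>5:print(a,len(p),p.mean(0),cv2.minAreaRect((p[:,:2]*1000).astype(np.float32)))
print(current_clock())
E
```

```text
paddle [0.53235177 0.04795975 0.15304683] joint 1.2192629159943444 0.12052984078275443 623
paddle [0.53069855 0.04486645 0.15516116] joint 1.1903031283674115 0.12013097921448053 61
0.93 [269.4, 176.0] [0.45353368 0.32092699 0.07009539] [0.44144198 0.30797414 0.05927278] [0.46662229 0.33201661 0.07224739]
0.8 [124.6, 201.5] [0.292129   0.29006456 0.07001174] [0.27791269 0.27611002 0.05960647] [0.30242447 0.30123906 0.07233134]
0.65 [306.9, 26.1] [0.48705295 0.47077916 0.07039424] [0.47522092 0.45960422 0.06214347] [0.49949845 0.4835778  0.07311815]
0.58 [95.3, 33.5] [0.28106003 0.4661043  0.07004104] [0.26557258 0.45400577 0.058228  ] [0.29172297 0.48044005 0.07245896]
0.044 4272 [0.45405282 0.3226439  0.04886199] ((453.5160827636719, 319.6921691894531), (89.79676055908203, 89.65607452392578), 87.0063247680664)
0.056 597 [0.45317535 0.32194475 0.06022764] ((453.35723876953125, 319.54705810546875), (39.93254470825195, 40.82872772216797), 1.230634093284607)
0.064 181 [0.45286682 0.32219439 0.06902924] ((453.6011047363281, 320.0223388671875), (24.387670516967773, 24.04134178161621), 0.7139034867286682)
0.07 235 [0.45402729 0.31917137 0.07062007] ((453.8299560546875, 319.352294921875), (22.510623931884766, 22.643726348876953), 22.5824031829834)
13.3333
```

View pics/f.png

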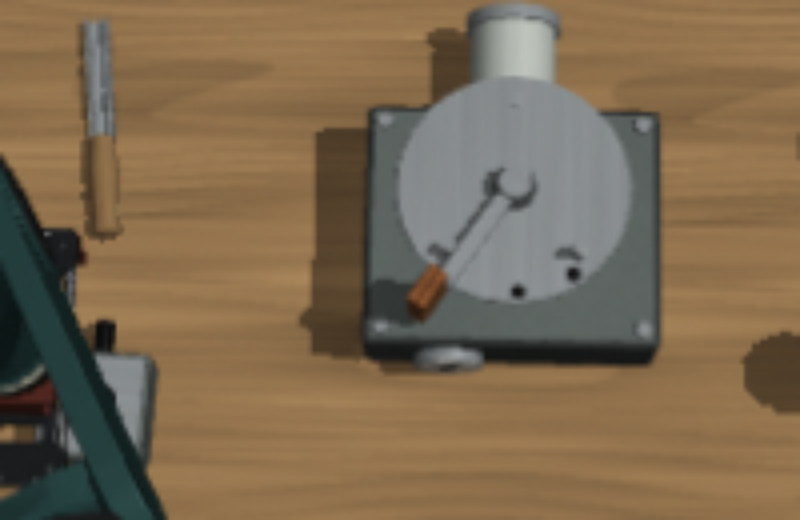

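View pics/g.png

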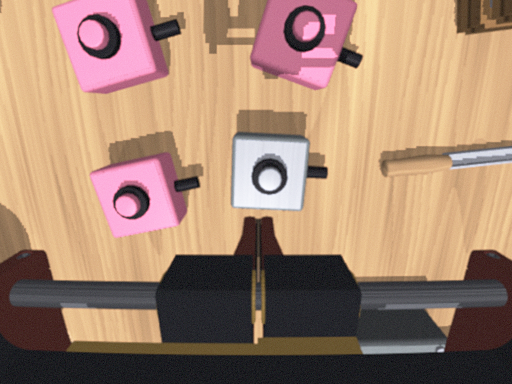

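The top view shows the lever at the second stop, with the paddle at (427,291) in the crop and the joint at about 1.2 rad. The wrist view shows the grey box's button at (269,176), standing 11 mm above its collar. Next I'll press it.

```bash
python3 - <<'E'
from h import *
x,y=.4535,.3197
servo_line([x,y,.1],rate=.15);servo_line([x,y,.085],rate=.05)
z0=current_position()[2]
print("touch",servo_line([x,y,.064],rate=.02,contact_N=1.5),current_position(),current_force())
zt=current_position()[2]
print("in",servo_line([x,y,zt-.010],rate=.01,contact_N=14),current_position(),current_force())
sleep(.3);print(current_position(),current_force())
servo_line([x,y,.12],rate=.08);servo_line([x-.02,y,.25],rate=.2)
sleep(.3);c=capture("top");W=pts(c)
m=(W[...,2]>.148)&(W[...,2]<.165)&(W[...,0]>.45)&(W[...,0]<.65)&(abs(W[...,1])<.12)
t=W[m].mean(0);d=t[:2]-PV;print("joint",(np.pi+.6-np.arctan2(d[1],d[0]))%(2*np.pi))
V=pts(capture("wrist"));n=np.hypot(V[...,0]-x,V[...,1]-y)<.009;print("btn z",np.nanmedian(V[n][:,2]),current_force(),current_clock())
E
```

```text
touch True [0.45342454 0.3196464  0.07043147] [0.41363724 1.33863304 3.46957673]
in True [0.45345258 0.31967673 0.0662976 ] [-0.66015769 -1.08594322  7.50947234]
[0.45345049 0.31966323 0.06631898] [-0.57992917 -0.64521347  7.73656576]
joint 1.1905929774109172
btn z 0.07053585982075575 [-0.03388549  0.66896256  0.02732591] 18.2667
```

```bash
python3 -c "
from bench import *
print(close_job())"
```

```text
the job is handed in; nothing more can be done
None
```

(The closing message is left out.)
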